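# Wind up the bench lift with its crank

### The arm

A 7-joint arm with a two-finger parallel gripper is mounted at the origin on the work surface; the furniture and walls round the work are solid. World frame = base frame: x ahead of the robot, y to its left, z up, the work surface at z = 0. Lengths are in m, angles in rad, forces in N, time in s.
With the tool pointing down it reaches from about 0.4 to 0.875 m from the base axis. Payload 19.3 kg.
Tool frame: the origin (TCP) lies at the very end of the fingers, on their centre line; the grasp point (between the pads) lies 19 mm behind it; z points along the fingers, y is the line along which they close (so a half turn about z gives the same grasp; the last joint's range is limited). The gripper opens to 85 mm and grips with 20 to 120 N. Pads are 22 mm wide; open, the fingers measure 114 mm over their backs; the gripper's body (76 mm by 85 mm) begins 54 mm behind the grasp point. The pads swing forward as they close: fully open they stand 13 mm farther back than shut.
Start: joints at [-1.417, 0.521, -0.036, 1.599, 0.021, 1.021, -0.113], TCP at [0.139, 0.609, 0.231] pointing down, gripper open.
Joint ranges: [-2.91, 2.91], [-0.3, 2.13], [-1.5, 1.42], [0.17, 2.43], [-1.26, 4.41], [0.16, 1.93], [-2.52, 2.52]. Speed limits (rad/s): [1.89, 1.89, 2.39, 2.39, 3.01, 3.01, 3.01].

### API

Orientations are given as [roll, pitch, yaw] about the fixed x, y, z axes, in that order (R = Rz(yaw) Ry(pitch) Rx(roll)).
In Python, from workcell import bot gives the robot as it stands.
- The arm moves only by the tool servo_tool, never from a script. Its argument "plan" is a list of rows, each a list of 7 numbers: the finger opening in cm, from 0 to 8.54, then the shift along the tool's x, y, z in cm, then the turn, a rotation vector about the tool's x, y, z in degrees. In form: [[fingers, x, y, z, wx, wy, wz], ...]. A call has 1 to 10 rows; each row is the pose to reach, as a shift and turn from the pose commanded when the call began, along the tool's axes at that moment; what a row does not reach only later rows make up. A row lasts 1/10 s, in which the tool goes at most 50 mm and 8.59 degrees, less where a joint would pass 70% of its speed; a pose out of reach is approached as far as the arm can. A call with a gripper value outside its range is refused whole. The fingers move at their own pace and stop on an object; "force" is the grip in N (left out, the last holds). Time passes only in rows, so rows that repeat a pose let the fingers close. It gives the time, the measured TCP pose, the force, the opening and the grip force at its end, in the units of the state.
- bot.observe(): the state, without advancing time (a new reading comes with each control period).
- bot.grab_frame(name): name is "side" or "top"; returns a dict with "frame" (384x512x3 uint8, blue, green, red), "mtx" (3x3 intrinsics, pixels), "R" (3x3) and "t" (3): a world point X has camera coordinates R X + t. Camera axes: x right, y down, z forward; pixel columns grow to the right and rows downward; lengths in m; the calibration is good to about 2 mm. A picture is of the moment at which its call begins. There is no depth.
- bot.job_done(): hands the job in; it is judged then, once.
The state is a dict: "clock": time; "qpos": joint angles; "qd": joint speeds; "joint_efforts": joint torques, N m; "position": TCP position; "tool_rot": TCP orientation; "force": force on the tool from outside, world axes, zero at the start; "moment": the same for the moment, N m; "grip_width": finger opening in m; "finger_force": force on a finger pad.
Only numpy, scipy, OpenCV 4.12 (cv2) and the standard library are available. Lean on these libraries where they do the work, as an engineer would, in place of code of your own. Each camera call takes 0.05 s, during which the arm holds its last target. There are 200 camera calls.

### The job

Fit the crank with the red grip fully down onto the square shaft of the bench lift and wind it clockwise (seen from above) through full turns until the platform's red pointer stands within the green band of the scale. Then let go and leave the crank on the shaft; leave the crank with the blue grip, whose socket is too small, where it lies.

Things in the scene. Friction and masses are not known exactly. Their poses are not given: they have to be found in the camera images.
- red_crank: Loose crank, 0.18 kg, lying flat: steel hub 40x40x24 mm with a 19 mm square through socket, sides along x and y; arm 20 mm wide, 11 thick, flush below, along +x; upright round red grip, diameter 24, 14 to 64 mm above the underside, its axis 55 mm from the socket's. The grip spins on its pin (friction 0.015 N m), so a hand need not turn. Origin: socket centre at the underside; x to the grip, z up.
- drive_seat (a point): Centre of the flat collar top round the lift's upright square shaft, 85 mm up; x, y along the shaft's sides, turning with it, z up. Shaft 16x16 mm for 24 mm above this, then a 12 mm taper to 6x6. Fitted crank: its origin here, any of 4 headings, 1.5 mm play. Shaft left of the lift's middle; all within 0.2 m is under 125 mm high. Friction 0.1 N m; stays where left. The lift is fixed to the table.
- platform (a joint): Height (m) of the lift's platform over its lowest position, shown by a red pointer on a white scale, lines every 10 mm, right end of the lift. Clockwise shaft turning (from above) raises it 20 mm a turn. Starts between 0 and 0.008; green band 0.032 to 0.048; stops at 0 and 0.060.
- blue_crank: The wrong crank, to be left alone: like the red one, but a blue grip and a 28 mm hub with a 10 mm square socket, too small for the shaft. Loose, lying flat. Origin: socket centre at the underside; x to its grip (55 mm away), z up.

How it is judged:
On the way:
1. the red crank is fully down on the shaft before the platform has been wound up (distance between red_crank and drive_seat below 0.008 m and angle between red_crank's own z axis and vertical below 0.17 rad and value of joint platform below 0.014 m), for 0.2 s.
At the end, for the whole second after the job is handed in: The platform stands between 0.032 and 0.048 m (pointer in the green band), and the red crank, released and at rest, is still down on the shaft: its origin within 10 mm of the seat, tilted less than 10 degrees (value of joint platform between 0.032 and 0.048 m and distance between red_crank and drive_seat below 0.01 m and angle between red_crank's own z axis and vertical below 0.17 rad and linear speed of red_crank below 0.02 m/s); the robot touches nothing.
It fails at once if the crank with the blue grip is moved more than 30 mm (distance of blue_crank from where it was at the start of the episode above 0.03 m).
It also fails if it takes over 64 s, if anything falls off the work surface, if the arm or the gripper's body presses on something with over 40 N, if the wrist force passes 120 N, or if a joint passes its speed limit or range.

## Working session

There is one attempt and no reset: what is moved stays moved. The work goes in short steps, Python scripts to look and compute and a tool call to move; the robot and the scene stay as the last step left them, time stands still between calls to the robot, and variables do not carry over. Pictures are saved under pics/ and viewed, at most 10 in all, crops included, and the job is handed in when it is done.

Besides the shell and the picture viewer there is one more tool, called after "Request:" as name([rows], argument=value, ...), one row to a line, values as JSON. servo_tool: Moves the arm, as the interface text tells. Its arguments: {"type":"object","properties":{"plan":{"type":"array","items":{"type":"array","items":{"type":"number"}}},"force":{"type":"number"}},"required":["plan"]}

```bash
ls; mkdir -p pics
python3 - <<'E'
from workcell import bot
import cv2,numpy as np
s=bot.observe();print(s)
for n in("side","top"):
    f=bot.grab_frame(n);cv2.imwrite(f"pics/{n}0.png",f["frame"]);print(n,f["mtx"].tolist(),f["R"].tolist(),f["t"].tolist())
E
```

```text
pics
{'clock': 0.0, 'qpos': array([-1.41721664,  0.52202757, -0.03631412,  1.60001965,  0.02114785,
        1.02112165, -0.11278751]), 'qd': array([ 0.00013991, -0.00185312,  0.00038182, -0.00121883, -0.00011356,
       -0.00062644, -0.00109902]), 'joint_efforts': array([-1.74786965e-04, -9.27115345e+01,  1.98000044e+00, -3.69935346e+01,
        1.78389513e-02,  8.16580374e-03, -2.78178965e-05]), 'position': array([0.13865003, 0.60906103, 0.23071326]), 'tool_rot': array([-3.14040008e+00,  4.90163768e-05,  2.91777694e+00]), 'force': array([-0.50067882, -0.44899925, -0.98263319]), 'moment': array([ 0.0077821 ,  0.0084286 , -0.01197859]), 'finger_force': 0.0, 'grip_width': 0.08575889968896594}
side [[389.54173448902276, 0.0, 258.59660805261456], [0.0, 389.54173448902276, 196.57617226611825], [0.0, 0.0, 1.0]] [[-0.9755822005781093, -0.21950337009766274, -0.007592129539362038], [-0.1304847145237285, 0.6070515268902205, -0.7838763824583013], [0.17667232151877962, -0.7637451893243064, -0.6208704990520524]] [0.5344044178972429, 0.11624961366552919, 0.8580112968836112]
top [[375.3414374088371, 0.0, 261.38634603254894], [0.0, 375.3414374088371, 194.72286701596852], [0.0, 0.0, 1.0]] [[0.011320218313143587, -0.9997254322458734, 0.020516158952016646], [-0.9886814445835145, -0.014260109155289542, -0.1493507630483836], [0.14960231881089933, -0.018593262427042522, -0.9885714120885357]] [0.0361593050273896, 0.5531825920967025, 0.8370534079664658]
```

View pics/side0.png

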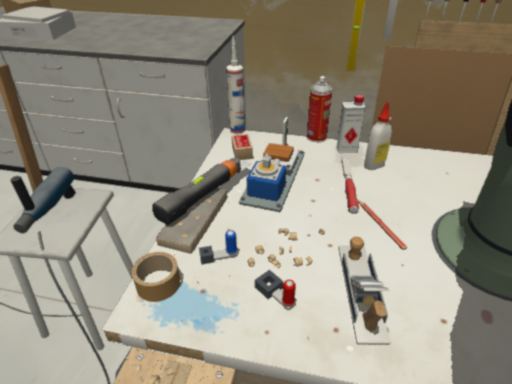

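View pics/top0.png

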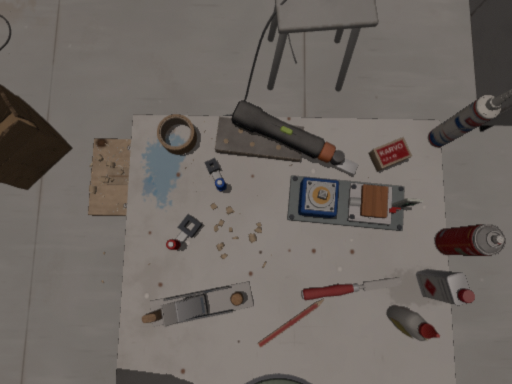

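The top view shows the red crank (grip ~(173,244), hub ~(190,226)), the blue crank (220,184)/(212,165), the shaft at ~(320,196), and the pointer and scale at about (395,210).

```bash
cat > h.py <<'E'
import cv2,numpy as np
def ray(f,u,v,z):
    R,t,K=map(np.array,(f["R"],f["t"],f["mtx"]));c=-R.T@t;d=R.T@np.linalg.solve(K,[u,v,1.]);return c+d*(z-c[2])/d[2]
def proj(f,X):
    p=np.array(f["mtx"])@(np.array(f["R"])@np.array(X)+f["t"]);return p[:2]/p[2]
def tri(f,p,g,q):
    A=[];b=[]
    for c,(u,v) in((f,p),(g,q)):
        R,t,K=map(np.array,(c["R"],c["t"],c["mtx"]));d=R.T@np.linalg.solve(K,[u,v,1.]);d/=np.linalg.norm(d);P=np.eye(3)-np.outer(d,d);A.append(P);b.append(P@(-R.T@t))
    return np.linalg.lstsq(np.vstack(A),np.hstack(b),rcond=None)[0]
E
python3 - <<'E'
from workcell import bot
from h import *
t=bot.grab_frame("top");s=bot.grab_frame("side")
import pickle;pickle.dump((t,s),open("f0.pkl","wb"))
T=t["frame"];S=s["frame"]
a=cv2.resize(T[205:265,150:210],(400,400),interpolation=cv2.INTER_CUBIC)
b=cv2.resize(T[170:230,285:345],(400,400),interpolation=cv2.INTER_CUBIC)
cv2.imwrite("pics/c1.png",np.hstack([a,b]))
a=cv2.resize(S[260:320,245:305],(400,400),interpolation=cv2.INTER_CUBIC)
b=cv2.resize(S[150:210,235:295],(400,400),interpolation=cv2.INTER_CUBIC)
cv2.imwrite("pics/c2.png",np.hstack([a,b]))
print(ray(t,173,244,.064),ray(t,190,226,.024),ray(t,320,196,.121),ray(t,220,184,.064),ray(t,212,165,.02))
E
```

```text
[0.43558735 0.23898054 0.064     ] [0.47860907 0.20969067 0.024     ] [ 0.5396411 -0.0801467  0.121    ] [0.57261004 0.13847409 0.064     ] [0.62686957 0.16318657 0.02      ]
```

View pics/c1.png

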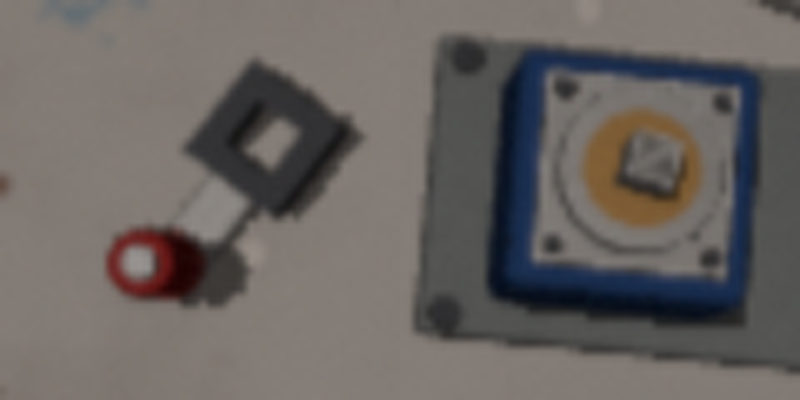

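View pics/c2.png

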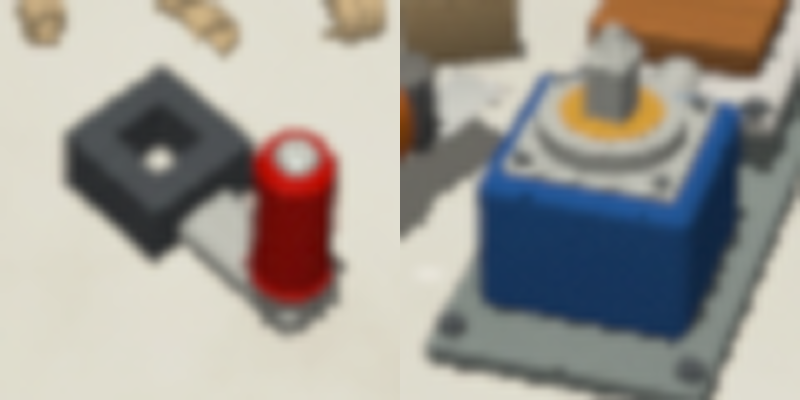

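Clear views: the hub is a diamond with its centre at crop (266,138) in the top view and (159,141) in the side view. The shaft stands in the orange collar, turned about 13° in the image.

Run:
```python
from h import *
import pickle
t,s=pickle.load(open("f0.pkl","rb"))
k=400/60
T=lambda x,y,o=(150,205):(o[0]+(x+.5)/k-.5,o[1]+(y+.5)/k-.5)
T2=lambda x,y:T(x-400,y,(285,170)); S=lambda x,y:T(x,y,(245,260)); S2=lambda x,y:T(x-400,y,(235,150))
print("hub",tri(t,T(266,139),s,S(158,140)),ray(t,*T(266,139),.024),ray(s,*S(158,140),.024))
print("grip",tri(t,T(138,262),s,S(296,155)),ray(t,*T(138,262),.064),ray(s,*S(296,155),.064))
for n,P in(("t",[(257,62),(345,130),(275,215),(187,148)]),("s",[(160,66),(250,148),(155,212),(66,137)])):
    f,g=(t,T) if n=="t" else (s,S)
    X=np.array([ray(f,*g(*p),.024)[:2] for p in P]);print(n,X.round(4).tolist(),X.mean(0),[(np.linalg.norm(d).round(4),np.degrees(np.arctan2(d[1],d[0])).round(1)) for d in np.roll(X,-1,0)-X])
for f,n,box in((t,"t",(300,175,345,220)),(s,"s",(250,150,290,185))):
    x0,y0,x1,y1=box;h=cv2.cvtColor(f["frame"][y0:y1,x0:x1],cv2.COLOR_BGR2HSV)
    m=cv2.inRange(h,(8,90,60),(28,255,255))
    c=max(cv2.findContours(m,cv2.RETR_EXTERNAL,cv2.CHAIN_APPROX_NONE)[0],key=cv2.contourArea)
    if n=="s": print("bbox",cv2.boundingRect(c))
    e=cv2.fitEllipse(cv2.convexHull(c));u,v=e[0][0]+x0,e[0][1]+y0;print(n,u,v,e[1],ray(f,u,v,.085))
# tip
print("tip",tri(t,T2(655,156),s,S2(614,32)),ray(t,*T2(655,156),.121),ray(s,*S2(614,32),.121))
a=cv2.resize(t["frame"][185:207,309:331],(600,600),interpolation=cv2.INTER_CUBIC)
cv2.imwrite("pics/c3.png",cv2.convertScaleAbs(a,alpha=1.5))
```

```text
hub [0.48030291 0.21154126 0.02076235] [0.4799412  0.21097204 0.024     ] [0.47994188 0.2141608  0.024     ]
grip [0.43571491 0.24470017 0.06545437] [0.43579212 0.24502324 0.064     ] [0.43579369 0.24351527 0.064     ]
t [[0.5071, 0.2152], [0.4835, 0.1834], [0.4534, 0.2068], [0.4764, 0.2385]] [0.48009125 0.21096873] [(np.float64(0.0397), np.float64(-126.6)), (np.float64(0.0381), np.float64(142.1)), (np.float64(0.0392), np.float64(54.0)), (np.float64(0.0385), np.float64(-37.2))]
s [[0.485, 0.1862], [0.453, 0.2113], [0.4755, 0.2399], [0.5067, 0.2189]] [0.48005677 0.21408   ] [(np.float64(0.0407), np.float64(142.0)), (np.float64(0.0364), np.float64(51.7)), (np.float64(0.0376), np.float64(-34.1)), (np.float64(0.0391), np.float64(-123.5))]
t 320.85319328308105 194.8134765625 (16.941654205322266, 17.525522232055664) [ 0.54774709 -0.0884686   0.085     ]
bbox (14, 0, 26, 11)
s 278.3993682861328 153.3618142604828 (12.879566192626953, 29.249237060546875) [ 0.52876903 -0.15376943  0.085     ]
tip [ 0.54618312 -0.08623393  0.12122603] [ 0.54625314 -0.0862727   0.121     ] [ 0.54622011 -0.08658235  0.121     ]
```

View pics/c3.png

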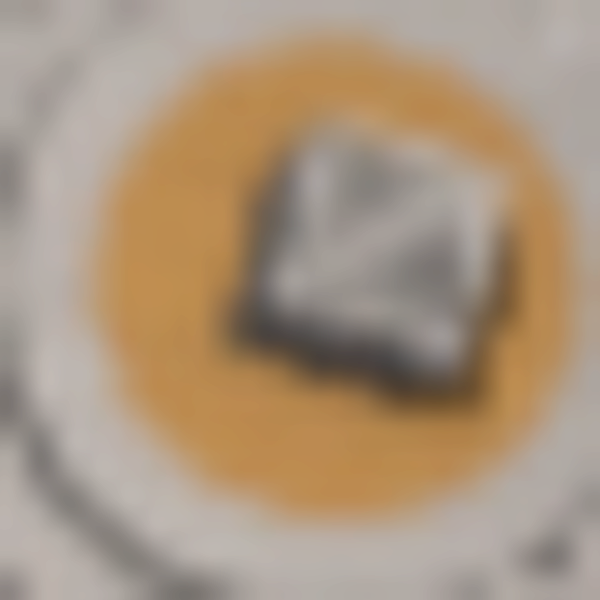

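The upscaled picture shows the shaft shoulder (z≈0.109) with corners at about (315,120), (508,190), (465,372) and (270,300), so it is turned about 17° in the image.

Run:
```python
from h import *
import pickle
t,s=pickle.load(open("f0.pkl","rb"))
k=600/22
X=np.array([ray(t,309+(x+.5)/k-.5,185+(y+.5)/k-.5,.109)[:2] for x,y in[(315,120),(508,190),(465,372),(270,300)]])
print(X.mean(0),[(np.linalg.norm(d).round(4),np.degrees(np.arctan2(d[1],d[0])).round(1)) for d in np.roll(X,-1,0)-X])
# base of lift blue box edges direction in top for reference & pointer
from scipy.spatial.transform import Rotation as R
from workcell import bot
o=bot.observe();r=R.from_euler('xyz',o["tool_rot"]);print(np.degrees(o["tool_rot"]),r.as_matrix().round(3))
for goal in [(0.480,0.212,.15)]:
    print("shift cm",r.inv().apply(np.array(goal)-o["position"])*100)
```

```text
[ 0.54697079 -0.08842304] [(np.float64(0.0163), np.float64(-109.5)), (np.float64(0.0151), np.float64(166.1)), (np.float64(0.0164), np.float64(70.2)), (np.float64(0.015), np.float64(-14.5))]
[-1.79961024e+02  3.12540719e-03  1.67176318e+02] [[-0.975  0.222 -0.   ]
 [ 0.222  0.975 -0.001]
 [-0.    -0.001 -1.   ]]
shift cm [-42.09510196 -31.14976794   8.11979056]
```

Request:
servo_tool([
  [6.5,-42.1,-31.1,5,0,0,23.7],
  [6.5,-42.1,-31.1,5,0,0,23.7],
  [6.5,-42.1,-31.1,5,0,0,23.7],
  [6.5,-42.1,-31.1,5,0,0,23.7],
  [6.5,-42.1,-31.1,5,0,0,23.7],
  [6.5,-42.1,-31.1,5,0,0,23.7],
  [6.5,-42.1,-31.1,5,0,0,23.7],
  [6.5,-42.1,-31.1,5,0,0,23.7],
  [6.5,-42.1,-31.1,5,0,0,23.7],
  [6.5,-42.1,-31.1,5,0,0,23.7],
], force=60)

```text
clock: 1.2
position: [0.4645, 0.2305, 0.1837]
tool_rot: [3.141, 0.0, 2.504]
force: [0.9, 1.5, 0.0]
grip_width: 0.0651
finger_force: 0.0
```

```bash
cat >> h.py <<'E'
from scipy.spatial.transform import Rotation as Rot
def rel(o,goal,yaw):
    r=Rot.from_euler('xyz',o["tool_rot"]);g=Rot.from_euler('xyz',[np.pi,0,np.radians(yaw)])
    return (r.inv().apply(np.array(goal)-o["position"])*100).round(2),np.degrees((r.inv()*g).as_rotvec()).round(2)
def st(o): print(o["clock"],o["position"].round(4),np.degrees(o["tool_rot"]).round(2),"q",o["qpos"].round(2),"F",o["force"].round(1),"w",o["grip_width"].round(4),o["finger_force"])
E
python3 - <<'E'
from h import *
from workcell import bot
o=bot.observe();st(o);print(rel(o,(.48,.212,.09),143.5))
E
```

```text
Traceback (most recent call last):
  File "h.py", line 15, in st
    def st(o): print(o["clock"],o["position"].round(4),np.degrees(o["tool_rot"]).round(2),"q",o["qpos"].round(2),"F",o["force"].round(1),"w",o["grip_width"].round(4),o["finger_force"])
                                                                                                                                             ^^^^^^^^^^^^^^^^^^^^^
AttributeError: 'float' object has no attribute 'round'
```

Request:
servo_tool([
  [6.5,0,0,0,0,0,0],
  [6.5,0,0,0,0,0,0],
  [6.5,0,0,0,0,0,0],
])

```text
clock: 1.5
position: [0.4629, 0.233, 0.1837]
tool_rot: [3.142, -0.0, 2.505]
force: [0.9, 0.6, 0.5]
grip_width: 0.0652
finger_force: 0.0
```

```bash
sed -i 's/o\["grip_width"\].round(4)/round(o["grip_width"],4)/' h.py
python3 - <<'E'
from h import *
from workcell import bot
o=bot.observe();st(o);print(rel(o,(.48,.212,.09),143.5))
E
```

```text
1.5 [0.4629 0.233  0.1837] [ 1.8000e+02 -2.0000e-02  1.4354e+02] q [-0.69  0.42  0.15  1.93 -0.09  0.79  0.44] F [0.9 0.6 0.5] w 0.0652 0.0
(array([-2.62, -0.67,  9.37]), array([ 0.  , -0.02,  0.04]))
```

Request:
servo_tool([
  [6.5,-2.6,-0.7,4,0,0,0],
  [6.5,-2.6,-0.7,8,0,0,0],
  [6.5,-2.6,-0.7,11,0,0,0],
  [6.5,-2.6,-0.7,14,0,0,0],
  [6.5,-2.6,-0.7,16,0,0,0],
  [6.5,-2.6,-0.7,17.5,0,0,0],
  [6.5,-2.6,-0.7,18.0,0,0,0],
  [6.5,-2.6,-0.7,18.1,0,0,0],
  [6.5,-2.6,-0.7,18.1,0,0,0],
])

```text
clock: 2.4
position: [0.4805, 0.2115, 0.0035]
tool_rot: [3.141, 0.0, 2.504]
force: [-0.5, 0.1, -0.5]
grip_width: 0.0647
finger_force: 0.0
```

Request:
servo_tool([
  [3,0,0,0,0,0,0],
  [3,0,0,0,0,0,0],
  [3,0,0,0,0,0,0],
  [3,0,0,0,0,0,0],
  [3,0,0,0,0,0,0],
  [3,0,0,0,0,0,0],
  [3,0,0,0,0,0,0],
  [3,0,0,0,0,0,0],
])

```text
clock: 3.2
position: [0.4806, 0.2113, 0.0037]
tool_rot: [3.14, 0.0, 2.504]
force: [-2.1, 0.2, 12.8]
grip_width: 0.039
finger_force: 60.3
```

Run:
```python
from h import *
from workcell import bot
o=bot.observe();st(o)
t=bot.grab_frame("top");s=bot.grab_frame("side")
a=cv2.resize(t["frame"][195:275,140:220],(400,400));b=cv2.resize(s["frame"][230:330,225:325],(400,400))
cv2.imwrite("pics/g.png",np.hstack([a,b]))
```

```text
3.2 [0.4806 0.2113 0.0037] [1.7993e+02 2.0000e-02 1.4346e+02] q [-0.59  0.73  0.09  2.   -0.14  0.41  0.54] F [-2.1  0.2 12.8] w 0.039 60.26312291622162
```

View pics/g.png

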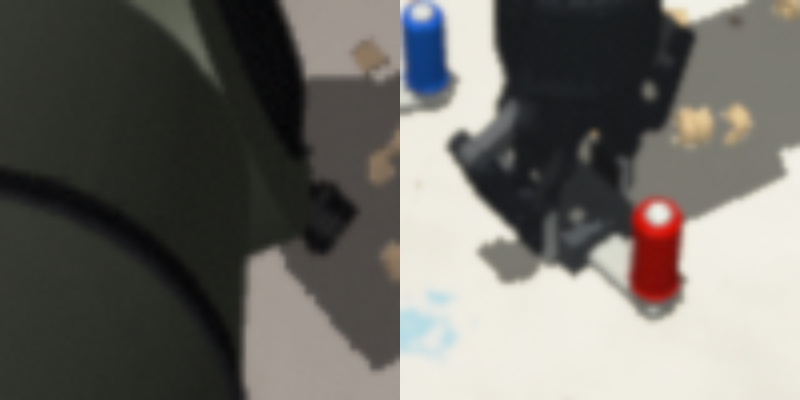

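Grip is good (side view: hub between the fingers, red grip unmoved at crop (657,212)). Next I lift it.

Request:
servo_tool([
  [3,0,0,-2,0,0,0],
  [3,0,0,-5,0,0,0],
  [3,0,0,-8,0,0,0],
  [3,0,0,-11,0,0,0],
  [3,0,0,-14,0,0,0],
  [3,0,0,-16,0,0,0],
  [3,0,0,-16,0,0,0],
], force=80)

```text
clock: 4.0
position: [0.4813, 0.2116, 0.1656]
tool_rot: [3.137, 0.002, 2.504]
force: [0.5, -0.6, -2.7]
grip_width: 0.0382
finger_force: 83.5
```

Run:
```python
from h import *
from workcell import bot
o=bot.observe();st(o);print(rel(o,(.548,-.0881,.164),163))
```

```text
4.0 [0.4813 0.2116 0.1656] [1.7976e+02 1.0000e-01 1.4347e+02] q [-0.64  0.45  0.15  1.94 -0.1   0.75  0.5 ] F [ 0.5 -0.6 -2.7] w 0.0382 83.50365467369556
(array([-23.2 , -20.11,   0.11]), array([  0.22,   0.14, -19.53]))
```

Request:
servo_tool([
  [3,-3,-2.6,0,0,0,-2.5],
  [3,-6,-5.2,0,0,0,-5],
  [3,-9,-7.8,0,0,0,-7.5],
  [3,-12,-10.4,0,0,0,-10],
  [3,-15,-13,0,0,0,-13],
  [3,-18,-15.6,0,0,0,-16],
  [3,-21,-18.2,0,0,0,-19],
  [3,-23.2,-20.1,0,0,0,-19.5],
  [3,-23.2,-20.1,0,0,0,-19.5],
  [3,-23.2,-20.1,0,0,0,-19.5],
])

```text
clock: 5.0
position: [0.5465, -0.0889, 0.162]
tool_rot: [-3.142, -0.001, 2.843]
force: [-0.0, 0.9, -0.9]
grip_width: 0.0385
finger_force: 83.4
```

Request:
servo_tool([
  [3,0,0,0,0,0,0],
  [3,0,0,0,0,0,0],
  [3,0,0,0,0,0,0],
])

```text
clock: 5.3
position: [0.5469, -0.0876, 0.1627]
tool_rot: [3.141, -0.0, 2.846]
force: [0.5, 0.0, -1.5]
grip_width: 0.0387
finger_force: 83.4
```

Run:
```python
from h import *
from workcell import bot
o=bot.observe();st(o);print(rel(o,(.548,-.0881,.134),163))
t=bot.grab_frame("top");s=bot.grab_frame("side")
import pickle;pickle.dump((t,s,o),open("f1.pkl","wb"))
a=cv2.resize(t["frame"][150:230,260:340],(400,400));b=cv2.resize(s["frame"][110:190,220:300],(400,400),interpolation=cv2.INTER_CUBIC)
cv2.imwrite("pics/i.png",np.hstack([a,b]))
y=np.radians(163);d=np.array([np.cos(y),np.sin(y),0])
g=np.array([.547,-.088,0])+.055*d
for f in(t,s):print(proj(f,g+[0,0,o["position"][2]-.0037+.064]))
```

```text
5.3 [ 0.5469 -0.0876  0.1627] [ 1.7999e+02 -1.0000e-02  1.6305e+02] q [-0.02  0.5   0.09  1.86 -0.06  0.79  1.39] F [ 0.5  0.  -1.5] w 0.0387 83.44298623502254
(array([-0.11, -0.01,  2.87]), array([ 0.01, -0.01,  0.05]))
[325.52711837 212.13226403]
[288.50412536 121.20469058]
```

View pics/i.png

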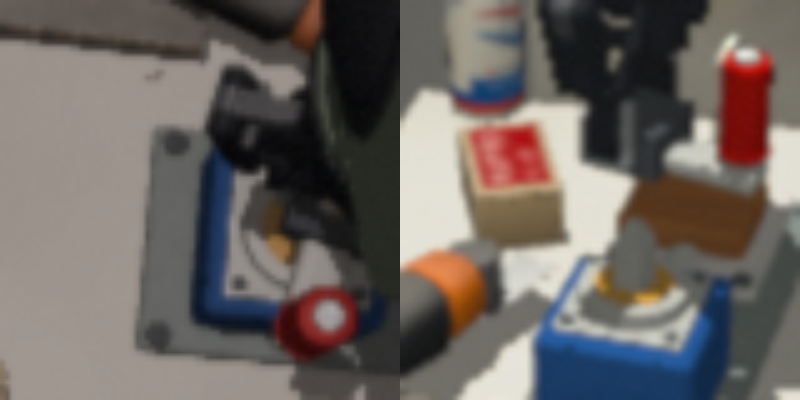

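The projected grip position matches what I see to under 1 px: top (325.4,212.8), side (289.2,120.6). I shift 1 mm and descend.

Request:
servo_tool([
  [3,-0.1,0,1.5,0,0,0],
  [3,-0.1,0,3,0,0,0],
  [3,-0.1,0,4,0,0,0],
  [3,-0.1,0,4.5,0,0,0],
  [3,-0.1,0,4.9,0,0,0],
  [3,-0.1,0,5.2,0,0,0],
  [3,-0.1,0,5.2,0,0,0],
])

```text
clock: 6.1
position: [0.548, -0.0888, 0.1107]
tool_rot: [3.142, 0.0, 2.844]
force: [-0.6, -0.0, -1.6]
grip_width: 0.0385
finger_force: 83.5
```

Request:
servo_tool([
  [3,0,0,0.2,0,0,0],
  [3,0,0,0.4,0,0,0],
  [3,0,0,0.6,0,0,0],
  [3,0,0,0.6,0,0,0],
])

```text
clock: 6.5
position: [0.5478, -0.0888, 0.1045]
tool_rot: [-3.141, -0.0, 2.844]
force: [-0.4, 0.1, -2.5]
grip_width: 0.0384
finger_force: 83.5
```

Request:
servo_tool([
  [3,0,0,0.4,0,0,0],
  [3,0,0,0.8,0,0,0],
  [3,0,0,1.1,0,0,0],
  [3,0,0,1.3,0,0,0],
  [3,0,0,1.5,0,0,0],
  [3,0,0,1.5,0,0,0],
  [3,0,0,1.5,0,0,0],
])

```text
clock: 7.2
position: [0.548, -0.0889, 0.0898]
tool_rot: [-3.142, 0.0, 2.844]
force: [0.5, 0.4, -1.7]
grip_width: 0.0386
finger_force: 83.5
```

Request:
servo_tool([
  [3,0,0,0.1,0,0,0],
  [3,0,0,0.2,0,0,0],
  [3,0,0,0.2,0,0,0],
])

```text
clock: 7.5
position: [0.5481, -0.0889, 0.0889]
tool_rot: [3.141, 0.001, 2.844]
force: [-7.2, 1.3, 21.6]
grip_width: 0.0383
finger_force: 86.1
```

Seated: 21 N upward at z≈0.089. I release and raise.

Request:
servo_tool([
  [6,0,0,0,0,0,0],
  [6,0,0,0,0,0,0],
  [6,0,0,0,0,0,0],
  [6,0,0,-0.5,0,0,0],
  [6,0,0,-2,0,0,0],
  [6,0,0,-5,0,0,0],
  [6,0,0,-8,0,0,0],
  [6,0,0,-11,0,0,0],
  [6,0,0,-11,0,0,0],
  [6,0,0,-11,0,0,0],
])

```text
clock: 8.5
position: [0.5481, -0.0888, 0.1983]
tool_rot: [3.141, 0.001, 2.845]
force: [-0.6, 0.9, -0.7]
grip_width: 0.06
finger_force: 0.0
```

Run:
```python
from h import *
from workcell import bot
o=bot.observe();st(o);print(rel(o,(.4945,-.0725,.18),90))
s=bot.grab_frame("side");t=bot.grab_frame("top")
print([proj(f,(.4945,-.0725,.149)) for f in(s,t)])
b=cv2.resize(s["frame"][100:220,200:320],(480,480),interpolation=cv2.INTER_CUBIC)
cv2.imwrite("pics/j.png",b)
h=cv2.cvtColor(s["frame"][110:190,230:310],cv2.COLOR_BGR2HSV);m=cv2.inRange(h,(0,180,60),(6,255,255))|cv2.inRange(h,(174,180,60),(180,255,255))
n,l,S,c=cv2.connectedComponentsWithStats(m);print(S,c+[230,110])
```

```text
8.5 [ 0.5481 -0.0888  0.1983] [1.7998e+02 7.0000e-02 1.6298e+02] q [-0.02  0.45  0.1   1.83 -0.06  0.87  1.38] F [-0.6  0.9 -0.7] w 0.06 0.0
(array([ 5.61, -0.01,  1.82]), array([6.000e-02, 5.000e-02, 7.298e+01]))
[array([287.2306381 , 149.79025384]), array([318.92961662, 215.84775119])]
[[   0    0   80   80 6195]
 [  79   14    1    3    3]
 [  11   26    6   10   37]
 [  79   26    1    2    2]
 [  52   38   11   21  163]] [[269.17836965 149.32897498]
 [309.         125.        ]
 [243.27027027 139.43243243]
 [309.         136.5       ]
 [286.46625767 158.89570552]]
```

View pics/j.png

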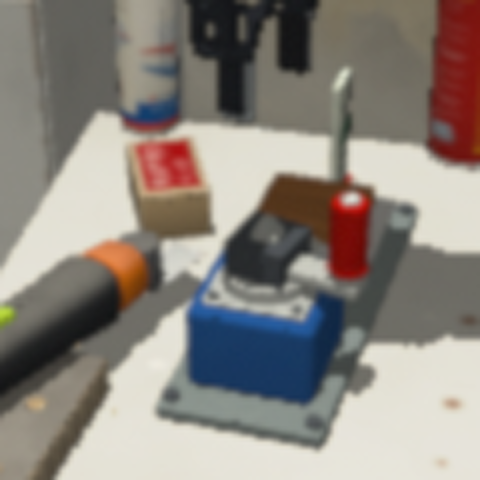

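The crank is seated flat. The grip top sits at (287.4,149.6) and was predicted at (287.2,149.8). Next I turn the tool and grasp the grip.

Request:
servo_tool([
  [6,1,0,0,0,0,8],
  [6,2,0,0,0,0,16],
  [6,3,0,0,0,0,24],
  [6,4,0,0,0,0,32],
  [6,5.6,0,0,0,0,40],
  [6,5.6,0,0,0,0,48],
  [6,5.6,0,0,0,0,56],
  [6,5.6,0,0,0,0,64],
  [6,5.6,0,0,0,0,73],
  [6,5.6,0,0,0,0,73],
])

```text
clock: 9.6
position: [0.4939, -0.0723, 0.1969]
tool_rot: [-3.14, 0.001, 1.568]
force: [-0.3, -0.2, -0.0]
grip_width: 0.0602
finger_force: 0.0
```

Request:
servo_tool([
  [6,0,0,0,0,0,0],
  [6,0,0,0,0,0,0],
])

```text
clock: 9.8
position: [0.4942, -0.0724, 0.1974]
tool_rot: [-3.141, 0.0, 1.574]
force: [-0.7, 0.3, -0.3]
grip_width: 0.0598
finger_force: 0.0
```

Run:
```python
from h import *
from workcell import bot
o=bot.observe();st(o);print(rel(o,(.4945,-.0725,.125),90))
```

```text
9.8 [ 0.4942 -0.0724  0.1974] [-1.7997e+02  1.0000e-02  9.0180e+01] q [-0.3   0.4   0.42  1.98 -0.22  0.81  0.25] F [-0.7  0.3 -0.3] w 0.0598 0.0
(array([-0.01,  0.03,  7.24]), array([-0.03,  0.01,  0.18]))
```

Request:
servo_tool([
  [6,0,0,3,0,0,0],
  [6,0,0,5,0,0,0],
  [6,0,0,6.5,0,0,0],
  [6,0,0,7.2,0,0,0],
  [1.5,0,0,7.2,0,0,0],
  [1.5,0,0,7.2,0,0,0],
  [1.5,0,0,7.2,0,0,0],
  [1.5,0,0,7.2,0,0,0],
  [1.5,0,0,7.2,0,0,0],
  [1.5,0,0,7.2,0,0,0],
], force=25)

```text
clock: 10.8
position: [0.4947, -0.0724, 0.1263]
tool_rot: [3.141, -0.0, 1.571]
force: [-1.4, 0.2, 6.7]
grip_width: 0.0233
finger_force: 25.6
```

Run:
```python
from h import *
from workcell import bot
o=bot.observe();st(o)
a0=163
for k in range(4):
    c=np.radians(a0-20*10*k); rows=[]
    for i in range(1,11):
        a=np.radians(a0-200*k-20*i); d=.055*np.array([np.cos(a)-np.cos(c),np.sin(a)-np.sin(c)])*100
        rows.append([1.5,round(d[1],1),round(d[0],1)])   # tool x=world y, tool y=world x
    print(rows)
```

```text
10.8 [ 0.4947 -0.0724  0.1263] [ 1.7995e+02 -1.0000e-02  8.9990e+01] q [-0.25  0.51  0.36  2.03 -0.29  0.65  0.31] F [-1.4  0.2  6.7] w 0.0233 25.552180409431458
[[1.5, np.float64(1.7), np.float64(0.9)], [1.5, np.float64(3.0), np.float64(2.3)], [1.5, np.float64(3.8), np.float64(4.0)], [1.5, np.float64(3.9), np.float64(5.9)], [1.5, np.float64(3.3), np.float64(7.8)], [1.5, np.float64(2.1), np.float64(9.3)], [1.5, np.float64(0.5), np.float64(10.3)], [1.5, np.float64(-1.3), np.float64(10.8)], [1.5, np.float64(-3.2), np.float64(10.5)], [1.5, np.float64(-4.9), np.float64(9.7)]]
[[1.5, np.float64(-1.3), np.float64(-1.4)], [1.5, np.float64(-2.0), np.float64(-3.2)], [1.5, np.float64(-2.1), np.float64(-5.1)], [1.5, np.float64(-1.6), np.float64(-6.9)], [1.5, np.float64(-0.4), np.float64(-8.4)], [1.5, np.float64(1.2), np.float64(-9.5)], [1.5, np.float64(3.0), np.float64(-9.9)], [1.5, np.float64(4.9), np.float64(-9.7)], [1.5, np.float64(6.6), np.float64(-8.8)], [1.5, np.float64(7.9), np.float64(-7.4)]]
[[1.5, np.float64(0.7), np.float64(1.8)], [1.5, np.float64(0.8), np.float64(3.7)], [1.5, np.float64(0.3), np.float64(5.5)], [1.5, np.float64(-0.9), np.float64(7.0)], [1.5, np.float64(-2.5), np.float64(8.1)], [1.5, np.float64(-4.3), np.float64(8.5)], [1.5, np.float64(-6.2), np.float64(8.3)], [1.5, np.float64(-7.9), np.float64(7.4)], [1.5, np.float64(-9.2), np.float64(6.0)], [1.5, np.float64(-10.0), np.float64(4.2)]]
[[1.5, np.float64(-0.1), np.float64(-1.9)], [1.5, np.float64(0.5), np.float64(-3.7)], [1.5, np.float64(1.6), np.float64(-5.3)], [1.5, np.float64(3.2), np.float64(-6.3)], [1.5, np.float64(5.1), np.float64(-6.7)], [1.5, np.float64(7.0), np.float64(-6.5)], [1.5, np.float64(8.7), np.float64(-5.6)], [1.5, np.float64(10.0), np.float64(-4.2)], [1.5, np.float64(10.7), np.float64(-2.5)], [1.5, np.float64(10.8), np.float64(-0.6)]]
```

Request:
servo_tool([
  [1.5,1.7,0.9,0,0,0,0],
  [1.5,3.0,2.3,0,0,0,0],
  [1.5,3.8,4.0,0,0,0,0],
  [1.5,3.9,5.9,0,0,0,0],
  [1.5,3.3,7.8,0,0,0,0],
  [1.5,2.1,9.3,0,0,0,0],
  [1.5,0.5,10.3,0,0,0,0],
  [1.5,-1.3,10.8,0,0,0,0],
  [1.5,-3.2,10.5,0,0,0,0],
  [1.5,-4.9,9.7,0,0,0,0],
])

```text
clock: 11.8
position: [0.5923, -0.1214, 0.1262]
tool_rot: [3.14, -0.001, 1.571]
force: [-1.0, 6.9, 3.8]
grip_width: 0.0227
finger_force: 25.2
```

Run:
```python
from h import *
from workcell import bot
o=bot.observe();st(o)
d=o["position"][:2]-[.547,-.0885];print(np.hypot(*d),np.degrees(np.arctan2(d[1],d[0])),"want",163-200)
```

```text
11.8 [ 0.5923 -0.1214  0.1262] [ 1.799e+02 -4.000e-02  9.003e+01] q [-0.13  0.65  0.35  1.76 -0.3   0.79  0.37] F [-1.   6.9  3.8] w 0.0227 25.209750831127167
0.05601404296812811 -35.96240650386007 want -37
```

Tracking well. I continue.

Request:
servo_tool([
  [1.5,-1.3,-1.4,0,0,0,0],
  [1.5,-2.0,-3.2,0,0,0,0],
  [1.5,-2.1,-5.1,0,0,0,0],
  [1.5,-1.6,-6.9,0,0,0,0],
  [1.5,-0.4,-8.4,0,0,0,0],
  [1.5,1.2,-9.5,0,0,0,0],
  [1.5,3.0,-9.9,0,0,0,0],
  [1.5,4.9,-9.7,0,0,0,0],
  [1.5,6.6,-8.8,0,0,0,0],
  [1.5,7.9,-7.4,0,0,0,0],
])

```text
clock: 12.8
position: [0.5165, -0.042, 0.1262]
tool_rot: [-3.14, -0.0, 1.571]
force: [-3.5, -6.1, 7.0]
grip_width: 0.0231
finger_force: 25.7
```

Request:
servo_tool([
  [1.5,0.7,1.8,0,0,0,0],
  [1.5,0.8,3.7,0,0,0,0],
  [1.5,0.3,5.5,0,0,0,0],
  [1.5,-0.9,7.0,0,0,0,0],
  [1.5,-2.5,8.1,0,0,0,0],
  [1.5,-4.3,8.5,0,0,0,0],
  [1.5,-6.2,8.3,0,0,0,0],
  [1.5,-7.9,7.4,0,0,0,0],
  [1.5,-9.2,6.0,0,0,0,0],
  [1.5,-10.0,4.2,0,0,0,0],
])

```text
clock: 13.8
position: [0.5599, -0.1433, 0.1264]
tool_rot: [3.139, 0.0, 1.57]
force: [3.5, 5.7, 3.1]
grip_width: 0.0232
finger_force: 25.1
```

Run:
```python
from h import *
from workcell import bot
o=bot.observe();st(o)
d=o["position"][:2]-[.547,-.0885];print(np.hypot(*d),np.degrees(np.arctan2(d[1],d[0])),"want",163-600+360)
s=bot.grab_frame("side")
b=cv2.resize(s["frame"][100:190,230:330],(800,720)[:2],interpolation=cv2.INTER_CUBIC)[:600]
cv2.imwrite("pics/k.png",b)
```

```text
13.8 [ 0.5599 -0.1433  0.1264] [1.7985e+02 2.0000e-02 8.9960e+01] q [-0.1   0.61  0.35  1.83 -0.3   0.75  0.41] F [3.5 5.7 3.1] w 0.0232 25.09450614452362
0.056264603255893275 -76.72469170012752 want -77
```

View pics/k.png

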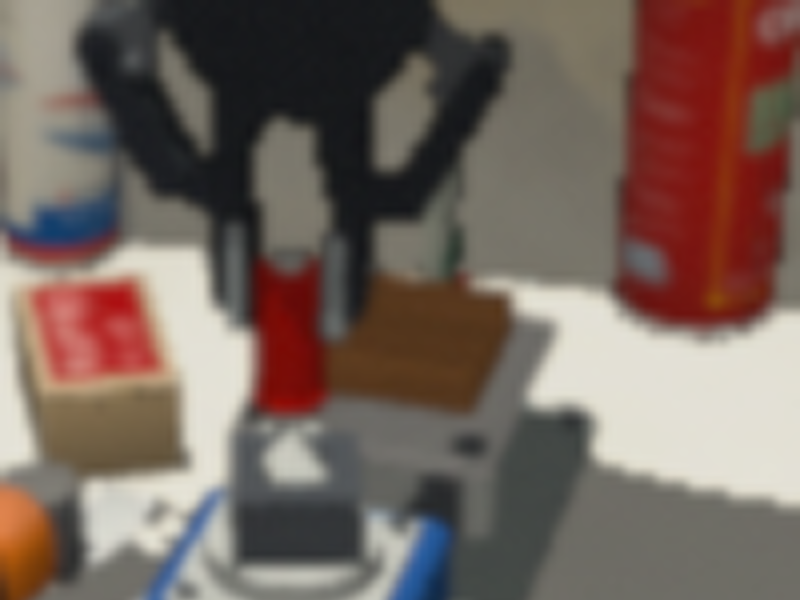

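The crank turns properly and the platform has risen. After the last 60° I release and raise.

Request:
servo_tool([
  [1.5,-0.1,-1.9,0,0,0,0],
  [1.5,0.5,-3.7,0,0,0,0],
  [1.5,1.6,-5.3,0,0,0,0],
  [1.5,1.6,-5.3,0,0,0,0],
  [1.5,1.6,-5.3,0,0,0,0],
  [5,1.6,-5.3,0,0,0,0],
  [5,1.6,-5.3,0,0,0,0],
  [5,1.6,-5.3,0,0,0,0],
  [5,1.6,-5.3,0,0,0,0],
])

```text
clock: 14.75
position: [0.5063, -0.1264, 0.1257]
tool_rot: [-3.141, 0.0, 1.57]
force: [0.3, -0.1, -0.1]
grip_width: 0.0499
finger_force: 0.0
```

Request:
servo_tool([
  [5,0,0,-2,0,0,0],
  [5,0,0,-5,0,0,0],
  [5,0,0,-8,0,0,0],
  [5,0,0,-8,0,0,0],
  [5,-4,-4,-12,0,0,0],
  [5,4,-8,-16,0,0,0],
  [5,8,-10,-18,0,0,0],
  [5,12,-11,-18,0,0,0],
  [5,16,-11,-18,0,0,0],
  [5,16,-11,-18,0,0,0],
])

```text
clock: 15.75
position: [0.3954, 0.037, 0.3063]
tool_rot: [3.141, -0.001, 1.574]
force: [1.2, 0.1, -0.5]
grip_width: 0.0499
finger_force: 0.0
```

Run:
```python
from h import *
from workcell import bot
o=bot.observe();st(o)
s=bot.grab_frame("side");t=bot.grab_frame("top")
a=cv2.resize(s["frame"][105:195,235:325],(400,400),interpolation=cv2.INTER_CUBIC);b=cv2.resize(t["frame"][150:240,340:430],(400,400),interpolation=cv2.INTER_CUBIC)
cv2.imwrite("pics/l.png",np.hstack([a,b]))
```

```text
15.75 [0.3954 0.037  0.3063] [ 1.7994e+02 -7.0000e-02  9.0170e+01] q [-0.56  0.05  0.34  2.06 -0.02  1.03 -0.21] F [ 1.2  0.1 -0.5] w 0.0499 0.0
```

View pics/l.png

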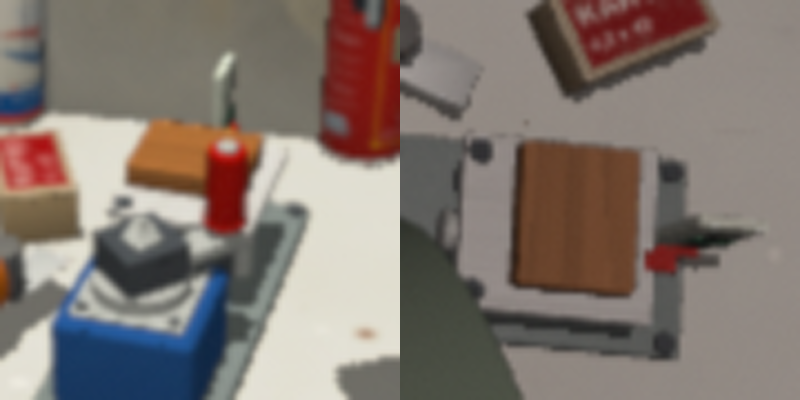

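The crank is seated flat, released and at rest, and the platform has risen. I wound 660° in total, which is +36.7 mm on a start between 0 and 8 mm. The pointer therefore lies in the band for any permitted start height.

```bash
python3 -c "
from workcell import bot
print(bot.job_done())"
```

```text
the job is handed in; nothing more can be done
None
```

I fitted the red crank fully down on the shaft, wound it clockwise about 1.83 turns and released it on the shaft. By the turn count the platform stands at about 36–45 mm, inside the green band; I did not read the pointer against the scale. The job is handed in with no verdict shown, and I left the blue crank alone.

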